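# Square up and pin a pack of ink sample panels

## Robot

A 6-joint arm with a two-finger parallel gripper is mounted at the origin on the work surface. World frame = base frame: x ahead of the robot, y to its left, z up, the work surface at z = 0. Lengths are in mm, angles in rad, forces in N, time in s.
With the tool pointing down it reaches from about 350 to 975 mm from the base axis. Payload 7.1 kg.
Tool frame: the origin (TCP) lies on the front face of the gripper's body, between the roots of the fingers; the fingertips stand 80 mm ahead of it and the grasp point (between the pads) lies 61 mm ahead of it (env.tips_ahead is the distance from the TCP to the fingertips, in mm); z points along the fingers, y is the direction in which the jaws open and shut (so a half turn about z gives the same grasp; the last joint's range is limited). The gripper opens to 88 mm and grips with 3 to 60 N. Pads are 20 mm wide; open, the fingers measure 115 mm over their backs; the gripper's body (75 mm by 178 mm) begins 61 mm behind the grasp point.
Start: joints at [-1.255, 0.423, 1.63, -0, 1.089, -0.019], TCP at [205.38, -590.275, 302.675] pointing down, gripper open.
Joint ranges: [-3, 3], [-0.9, 2.11], [0.09, 2.58], [-1.31, 4.45], [0.11, 2.69], [-2.54, 2.54]. Speed limits (rad/s): [2.39, 2.39, 3.01, 3.14, 3.14, 3.14].

## Interface

Orientations are given as a unit quaternion [x, y, z, w].
In Python, from station import env, set_gripper, viewer, workorder gives the robot as it stands. Calls block until the motion is done:
- env.reach(position, orientation): joint-space move of the TCP to a pose.
- env.move_l(position, rot=None, rate=150, f_stop=None): straight line of the TCP; rot=None keeps the orientation; rate is the mean speed in mm/s. With f_stop (N) it stops when the force on the tool has changed by that much, and returns True; else False.
- env.move_joints(angles): joint-space move.
- set_gripper(opening): finger opening in mm; the grip force is fixed at half the most; returns when the fingers have stopped.
- env.hold(seconds).
- env.ik(position, orientation): joint angles nearest the present ones, or None.
- env.read_state(): the state.
- viewer.camera(name): name is "scene" or "top"; returns the picture (420x560x3 uint8, blue, green, red); there is no depth.
- viewer.camera_params(name): a dict with "fx", "fy", "cx", "cy" (pixels), "pose" (4x4, takes a point from camera to world coordinates). Camera axes: x right, y up, looking along -z (the intrinsics and any distortion apply to the point x, -y, -z); pixel columns grow to the right and rows downward; lengths in mm; the calibration is good to about 2 mm. A picture is of the moment at which its call begins. camera_params takes no time and is no camera call.
A pose or a line that the arm cannot do raises env.IKError and nothing moves.
- workorder.sign_off(): hands the job in, once; it reports no verdict.
The state is a dict: "time_s": time; "qpos": joint angles; "dq": joint speeds; "tau": joint torques, N m; "tool_pos": TCP position; "orientation": TCP orientation; "force": force on the tool from outside, world axes, zero at the start; "wrist_torque": the same for the moment, N m; "width": finger opening in mm.
Only numpy, scipy, OpenCV 4.12 (cv2) and the standard library are available. Lean on these libraries where they do the work, as an engineer would, in place of code of your own. Each camera call takes 0.05 s, during which the arm holds its last target. There are 200 camera calls.

## Task

The three aluminium sample panels lie askew in the steel seat of the binding jig. Push the whole stack gently but firmly up against both stop walls so that the panels are square and their holes line up over the bore, then take the thick pin from the rack, pass it down through all three panels and press it gently, through the drag of the catch, until its knob sits flush on the top panel. Let go of it and leave the slim pin and everything else where it is.

Things in the scene. Friction and masses are not known exactly. Their poses are not given: they have to be found in the camera images.
- jig: Binding jig: fixed plywood board 170 (x) x 140 (y) x 12 mm on the table; origin at the centre of its underside. On it, turned like the board, is clamped an adjustable dark steel seat: a block 28 mm high, so its flat floor is 40 mm above the table, with an upright bore and two stop walls along its +x end and +y side. The seat's setting is not measured.
- bore_nominal (a point): Mark on the jig, 40 mm above the table (-20, 0 mm from the jig's origin). The seat's real bore axis (bore 13.5 mm) lies up to 7 mm from it in x and in y. The seat reaches from the bore 20 mm to -x, 75 to +x, 28 to -y, 37 to +y, so panels stand out over its -x and -y edges. 15 mm down the bore a friction catch holds back the pin's last 5 to 7 mm; it slides under about 6 to 7 N and stays where pushed.
- stops_nominal (a point): Mark at floor height where the two stop walls' faces would meet were the seat set at bore_nominal; the real corner is off by the same up to 7 mm. The walls rise 22 mm above the floor; the faces are 68 mm to +x and 30 mm to +y of the bore axis. Panels pushed against both stops have their holes over the bore. The stack slides under 2 to 5 N, but askew panels can bind: push again then.
- pin_knob (a point): Centre of the knob of the thick steel pin, at mid height; z along the pin, up. Knob round, 24 mm in diameter, 30 mm high; below its flat underside a shank of 12 mm, 46 mm long, the last 6 mm tapering to 8 mm. About 100 g. It stands upright in one of the rack's two holes, knob resting on the rack's top.
- rack: Wooden pin rack, fixed: a block 60 (x) x 130 (y) x 55 mm high, with two upright holes 35 mm either side of its middle along its y. Origin at the centre of its underside.
- panel_a_hole (a point): Centre of the hole of the bottom panel of the stack, at mid thickness. One of three identical plain aluminium panels, 90 (x) x 60 (y) x 8 mm, about 115 g, loose, stacked askew on the seat's floor (mid heights 44, 52, 60 mm above the table). The hole, 14 mm wide, is on the panel's middle line, 23 mm from its -x end and 67 mm from its +x end; x along the panel's long side, z up.
- panel_b_hole (a point): Centre of the hole of the middle panel of the stack, at mid thickness. One of three identical plain aluminium panels, 90 (x) x 60 (y) x 8 mm, about 115 g, loose, stacked askew on the seat's floor (mid heights 44, 52, 60 mm above the table). The hole, 14 mm wide, is on the panel's middle line, 23 mm from its -x end and 67 mm from its +x end; x along the panel's long side, z up.
- panel_c_hole (a point): Centre of the hole of the top panel of the stack, at mid thickness. One of three identical plain aluminium panels, 90 (x) x 60 (y) x 8 mm, about 115 g, loose, stacked askew on the seat's floor (mid heights 44, 52, 60 mm above the table). The hole, 14 mm wide, is on the panel's middle line, 23 mm from its -x end and 67 mm from its +x end; x along the panel's long side, z up.
- slim_pin_knob (a point): Centre of the knob of a spare slim pin (shank 8 mm, knob 16 mm in diameter and 30 mm high), in the rack's other hole. A bystander.
- tape_roll: Cardboard roll core, 68 mm across, 24 mm high, origin at the centre of its underside. A bystander.
- tin_lid: Aluminium disc lid, 72 mm across, 12 mm high, origin at the centre of its underside. A bystander.
- ink_tub: Red lidded ink tub, 102 mm across, 95 mm high, origin at the centre of its underside. A bystander.
- grey_tub: Grey lidded ink tub, 102 mm across, 95 mm high, origin at the centre of its underside. A bystander.
- card_tube: Short cardboard tube, 60 mm across, 70 mm high, origin at the centre of its underside. A bystander.
- mix_cup: White mixing cup, 70 mm across, 70 mm high, origin at the centre of its underside. A bystander.
- ink_knife: Ink spatula lying flat; origin under it. A bystander.
Things that resemble listed ones, but are neither listed nor needed, are in the scene too. What is shaped like the part that bears panel_b_hole but brown or turquoise is not meant.

How it is judged (in metres and radians):
On the way:
1. the three panels are squared up to the jig and their holes line up within 3 mm (horizontal distance between panel_a_hole and panel_b_hole below 0.003 m and horizontal distance between each of panel_b_hole, panel_a_hole and panel_c_hole below 0.003 m and angle between the x axis of each of panel_a_hole, panel_b_hole, panel_c_hole and the x axis of jig, either way round below 0.06 rad), for 0.2 s.
At the end, for the whole second after the job is handed in: The thick pin stands upright (0.06 rad) and at rest through all three panels into the bore, knob within 1.5 mm of the top panel; every panel's hole is within 3 mm of the pin's axis, each panel flat at its height in the stack (2 mm) and square to the jig (0.06 rad) (z of pin_knob in the frame of panel_c_hole between 0.017 and 0.0205 m and angle between pin_knob's own z axis and vertical below 0.06 rad and linear speed of pin below 0.01 m/s and horizontal distance between pin_knob and panel_a_hole below 0.003 m and height (world z) of panel_a_hole between 0.042 and 0.046 m and angle between the x axis of each of panel_a_hole, panel_b_hole, panel_c_hole and the x axis of jig, either way round below 0.06 rad and horizontal distance between pin_knob and panel_b_hole below 0.003 m and height (world z) of panel_b_hole between 0.05 and 0.054 m and horizontal distance between pin_knob and panel_c_hole below 0.003 m and height (world z) of panel_c_hole between 0.058 and 0.062 m); the robot touches nothing.
It fails at once if a panel is pushed by the fingers with more than 22 N (contact force between any of panel_a, panel_b, panel_c and the fingers above 22 N).
It fails at once if the pin bears on a panel with more than 40 N (contact force between pin and panel_a above 40 N or contact force between pin and panel_b above 40 N or contact force between pin and panel_c above 40 N).
It fails at once if a bystander is moved by more than 30 mm (distance of any of slim_pin_knob, tape_roll, tin_lid, ink_tub, grey_tub, card_tube, mix_cup, ink_knife from where it was at the start of the episode above 0.03 m).
It also fails if it takes over 72 s, if anything falls off the work surface, if the arm or the gripper's body presses on something with over 40 N, if the wrist force passes 120 N, or if a joint passes its speed limit or range.

## Working session

There is one attempt and no reset: what is moved stays moved. The work goes in short steps, each a Python script; the robot and the scene stay as the last script left them, time stands still between calls to the robot, and variables do not carry over. Pictures are saved under pics/ and viewed, about 8 in all and at most 12, crops included, and the job is handed in when it is done.

```bash
ls; mkdir -p pics
python3 - <<'E'
from station import env, viewer
import cv2, numpy as np
for n in ("scene","top"):
    im=viewer.camera(n); cv2.imwrite(f"pics/{n}0.png",im)
    p=viewer.camera_params(n); print(n,{k:(np.round(v,4).tolist() if hasattr(v,'shape') else v) for k,v in p.items()})
a=cv2.imread("pics/scene0.png");b=cv2.imread("pics/top0.png")
print(env.read_state())
E
```

```text
pics
scene {'fx': 412.33365437797994, 'fy': 412.33365437797994, 'cx': 277.8877939939642, 'cy': 212.96743573544413, 'pose': [[0.777, -0.475, 0.4131, 982.8822], [0.6295, 0.5927, -0.5024, -539.1774], [-0.0062, 0.6505, 0.7595, 834.5351], [0.0, 0.0, 0.0, 1.0]]}
top {'fx': 484.24321377431596, 'fy': 484.24321377431596, 'cx': 287.0322161095147, 'cy': 202.06187273432795, 'pose': [[-0.0178, 0.9892, -0.1452, 359.0822], [-0.9996, -0.0142, 0.0256, -2.728], [0.0233, 0.1456, 0.9891, 1336.9469], [0.0, 0.0, 0.0, 1.0]]}
{'time_s': 0.1, 'qpos': array([-1.25501135e+00,  4.23758670e-01,  1.63056032e+00, -1.00945266e-06,
        1.08860928e+00, -1.89981387e-02]), 'dq': array([-0.0010593 , -0.00126137, -0.00128351, -0.00085268,  0.00046687,
       -0.00077484]), 'tau': array([ 1.27332994e-03, -5.45613992e+01, -2.74323839e+01,  6.45084959e-02,
        1.88682089e-02, -2.67690842e-05]), 'tool_pos': array([ 205.26299521, -589.94051918,  302.00387917]), 'orientation': array([ 9.86022457e-01,  1.66611130e-01, -9.91766004e-05, -6.60399134e-04]), 'force': array([-0.37043589, -0.47161361,  0.61865979]), 'wrist_torque': array([-0.02052955,  0.05847407,  0.06212562]), 'width': 88.08524563167838}
```

View pics/scene0.png

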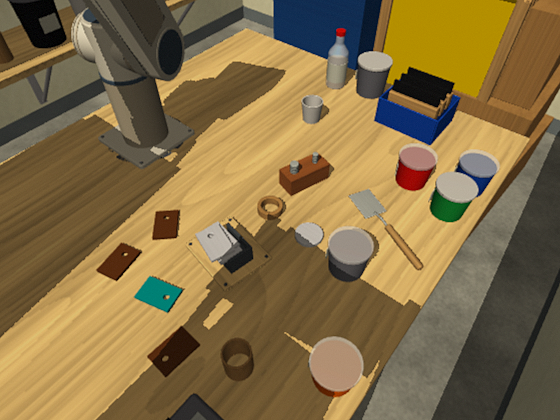

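View pics/top0.png

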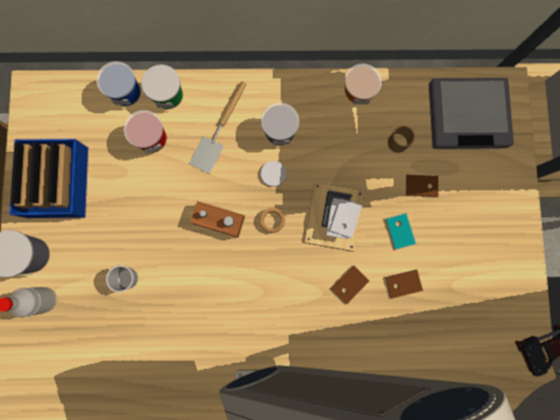

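The scene view shows the jig at about (230,250) and the rack at (305,175). In the top view they are at (335,218) and (217,220). Things that could be mistaken:
- **Pins:** there are two knobs on the rack, at top-view (203,213) and (228,222). The latter looks wider.
- **Panels:** brown plates at top-view (350,285), (403,284) and (422,185), and a turquoise one at (400,231). All of these are decoys. The grey stack on the jig at (343,215) is the one meant.

Next, a close crop.

Run:
```python
import cv2, numpy as np
a=cv2.imread("pics/scene0.png");b=cv2.imread("pics/top0.png")
def c(im,x,y,w,h,s): return cv2.resize(im[y:y+h,x:x+w],None,fx=s,fy=s,interpolation=cv2.INTER_CUBIC)
# each row: jig(5x), rack(5x)
def row(im,j,r): return np.hstack([c(im,*j,80,60,5),c(im,*r,80,60,5)])
out=np.vstack([row(b,(295,185),(182,190)),row(a,(187,212),(265,140))])
cv2.imwrite("pics/crop0.png",out)
```

```text
(no output)
```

View pics/crop0.png

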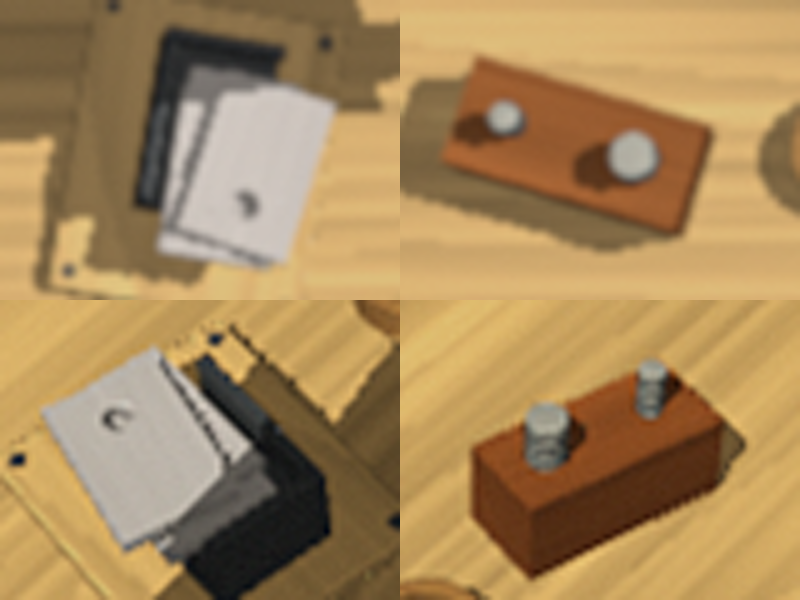

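The crop shows the thick knob at top (228.4,221) and the slim one at (203,213), so the thick choice holds. The seat walls are in the upper left (+x/+y), with the outer wall corner at about top (328,191). Now casting rays.

```bash
cat > h.py <<'E'
import numpy as np, cv2
from station import env, set_gripper, viewer, workorder
from scipy.spatial.transform import Rotation as R
def ray(cam,px,z):
    p=viewer.camera_params(cam);T=np.array(p["pose"])
    d=T[:3,:3]@np.array([(px[0]-p["cx"])/p["fx"],-(px[1]-p["cy"])/p["fy"],-1])
    o=T[:3,3]; return (o+d*(z-o[2])/d[2])[:2]
def proj(cam,P):
    p=viewer.camera_params(cam);T=np.array(p["pose"])
    q=T[:3,:3].T@(np.array(P,float)-T[:3,3]); return np.array([p["cx"]-p["fx"]*q[0]/q[2],p["cy"]+p["fy"]*q[1]/q[2]])
def fit(loc,W): # 2D rigid
    loc=np.array(loc,float);W=np.array(W);a=loc-loc.mean(0);b=W-W.mean(0)
    th=np.arctan2((a[:,0]*b[:,1]-a[:,1]*b[:,0]).sum(),(a*b).sum())
    c,s=np.cos(th),np.sin(th);M=np.array([[c,-s],[s,c]]);t=W.mean(0)-M@loc.mean(0)
    return t,th,W-(loc@M.T+t)
def down(psi): # tool down, jaw axis (tool y) along world angle psi
    y=np.array([np.cos(psi),np.sin(psi),0]);z=np.array([0,0,-1.]);x=np.cross(y,z)
    return R.from_matrix(np.c_[x,y,z]).as_quat()
E
python3 - <<'E'
from h import *
t=lambda x,y:(295+x/5-.4,185+y/5-.4); s=lambda x,y:(187+x/5-.4,212+(y-300)/5-.4)
r=lambda x,y:(182+(x-400)/5-.4,190+y/5-.4); rs=lambda x,y:(265+(x-400)/5-.4,140+(y-300)/5-.4)
sc=[ray("top",t(*q),12) for q in[(113,5),(325,43),(68,270)]]+[ray("scene",s(*q),12) for q in[(216,340),(17,460),(397,522)]]
print("screws",np.round(sc,1))
L=[(75,37),(75,-28),(-20,37)]
W=[ray("top",t(*q),62) for q in[(165,30),(285,48),(138,207)]]
f=fit(L,W);print("seat top",np.round(W,1),f[0],f[1],f[2])
print("scene wall corners", [ray("scene",s(*q),62).round(1) for q in[(203,357),(325,480)]])
print("hole c top/scene",ray("top",t(246,205),64),ray("scene",s(117,418),64))
print("panel c corners top",[ray("top",t(*q),64).round(1) for q in[(222,88),(335,103),(283,265),(172,228)]])
print("panel c corners scene",[ray("scene",s(*q),64).round(1) for q in[(155,348),(42,412),(125,548),(230,460)]])
print("rack",[ray("top",r(*q),55).round(1) for q in[(475,57),(712,128),(683,235),(443,157)]])
print("thick",ray("top",r(633,155),85),ray("scene",rs(548,417),85),"slim",ray("top",r(505,117),85),ray("scene",rs(652,370),85))
E
```

```text
screws [[ 598.7 -121.8]
 [ 575.6 -239.5]
 [ 451.6  -93.2]
 [ 452.4  -90.6]
 [ 428.6 -208.5]
 [ 599.1 -119.1]]
seat top [[ 575.7 -144.9]
 [ 565.  -208.9]
 [ 480.9 -127.7]] [ 495.21593216 -168.22248321] -0.1712119496994789 [[ 0.26532245 -0.31728621]
 [ 0.6822406  -0.35539218]
 [-0.94756305  0.67267839]]
scene wall corners [array([ 487.1, -129.6]), array([ 581.5, -147.5])]
hole c top/scene [ 480.84781698 -184.77969762] [ 482.40693247 -182.98144358]
panel c corners top [array([ 543.6, -174.1]), array([ 534.6, -234.3]), array([ 448.8, -203.2]), array([ 469.3, -145.2])]
panel c corners scene [array([ 466.4, -141.2]), array([ 452.2, -202.6]), array([ 537.5, -232.7]), array([ 540.7, -167.6])]
rack [array([553.6, 205.2]), array([513.6,  79.2]), array([456.9,  94.8]), array([500.2, 221.6])]
thick [496.49207854 118.26453467] [498.59966401 120.35532379] slim [517.32415961 184.50821259] [519.95133914 185.63525988]
```

```bash
cat >> h.py <<'E'
YAW=-0.192; B=np.array([496.5,-168.0])
c_,s_=np.cos(YAW),np.sin(YAW); M2=np.array([[c_,-s_],[s_,c_]])
def J(x,y,z): return [*(B+M2@np.array([x,y],float)),z]      # bore/jig frame -> world
def Jinv(p): return M2.T@(np.array(p[:2])-B)
def best(pos,psi):
    q0=env.read_state()["qpos"];o=[]
    for k in(-np.pi,0,np.pi):
        q=env.ik(pos,down(psi+k))
        if q is not None:o.append((np.abs(np.array(q)-q0).max(),k))
    return down(psi+min(o)[1])
def rep(t):
    s=env.read_state();print(t,"t%.1f"%s["time_s"],"jig",Jinv(s["tool_pos"]).round(2),"z%.2f"%s["tool_pos"][2],"F",(M2.T@s["force"][:2]).round(1),round(s["force"][2],1),"w%.1f"%s["width"],flush=True)
E
python3 - <<'E'
from h import *
P=J(12,-88,190); set_gripper(40)
env.reach(P,best(P,YAW)); rep("above")
env.move_l(J(12,-88,124)); rep("low")
h=env.move_l(J(12,-34,124),rate=20,f_stop=9); rep(h)
E
```

```text
above t2.6 jig [ 12.15 -88.9 ] z190.33 F [-0.2 -0.9] 0.1 w40.1
low t3.2 jig [ 12.16 -88.47] z124.18 F [0.4 0.7] 0.0 w39.9
True t5.3 jig [ 12.04 -40.69] z123.89 F [ 0.6 -2.4] 0.5 w39.9
```

Run:
```python
from h import *
env.move_l(J(12,-50,124)); env.move_l(J(12,-60,160))
P=J(-70,0,160); set_gripper(25)
env.reach(P,best(P,YAW+np.pi/2)); env.move_l(J(-70,0,124)); rep("low")
h=env.move_l(J(-26,0,124),rate=20,f_stop=9); rep(h); env.hold(.3); rep("held")
im=viewer.camera("scene"); im2=viewer.camera("top")
c=lambda im,x,y:cv2.resize(im[y:y+80,x:x+80],None,fx=5,fy=5,interpolation=cv2.INTER_CUBIC)
env.move_l(J(-50,0,124)); env.move_l(J(-80,0,200)); rep("back")
im3=viewer.camera("scene"); im4=viewer.camera("top")
cv2.imwrite("pics/p1.png",np.hstack([c(im3,187,205),c(im4,295,180)])); cv2.imwrite("pics/full1.png",im4)
```

```text
low t8.2 jig [-7.018e+01 -3.000e-02] z123.72 F [ 0.2 -0.4] -0.2 w25.0
True t9.9 jig [-32.4    0.12] z123.47 F [0.3 0.3] -0.3 w25.2
held t10.2 jig [-33.15   0.2 ] z123.14 F [ 0.3 -0.6] -0.3 w24.7
back t11.2 jig [-7.959e+01 -4.000e-02] z199.89 F [-0.4  0.6] 0.2 w24.9
```

View pics/p1.png

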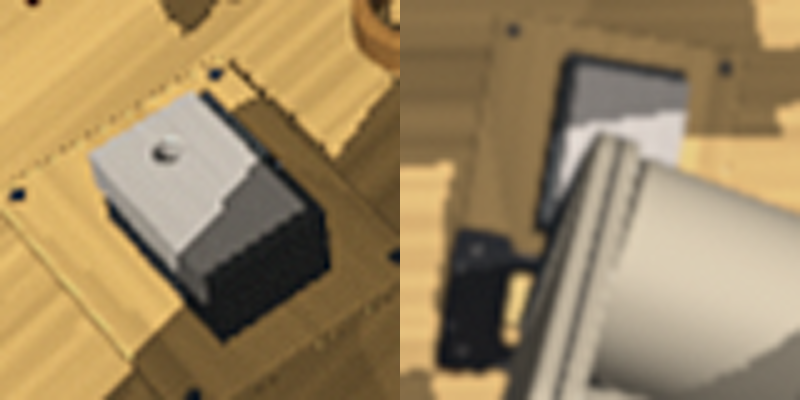

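The panels look square and seated against both walls: the hole is at crop (167,150), and both wall strips show no gap. I'll push once more, firmly, in y and x to clear any bind.

Run:
```python
from h import *
P=J(22,-60,150); set_gripper(40)
env.reach(J(-60,-60,200),best(J(-60,-60,200),YAW)); env.reach(P,best(P,YAW)); env.move_l(J(22,-55,124))
h=env.move_l(J(22,-34,124),rate=15,f_stop=11); rep(h)
env.move_l(J(22,-55,124)); env.move_l(J(0,-70,160)); set_gripper(25)
P=J(-60,-2,160)
env.reach(P,best(P,YAW+np.pi/2)); env.move_l(J(-50,-2,124))
h=env.move_l(J(-26,-2,124),rate=15,f_stop=11); rep(h)
env.move_l(J(-60,-2,124)); env.move_l(J(-80,0,220)); 
# pull away towards the rack for a clear view
P=[400,100,260]; env.reach(P,best(P,-0.33+np.pi/2)); rep("rack side")
im3=viewer.camera("scene"); im4=viewer.camera("top")
c=lambda im,x,y:cv2.resize(im[y:y+75,x:x+80],None,fx=5,fy=5,interpolation=cv2.INTER_CUBIC)
cv2.imwrite("pics/f2s.png",im3);cv2.imwrite("pics/f2t.png",im4)
cv2.imwrite("pics/p2.png",np.vstack([np.hstack([c(im3,187,205),c(im4,295,180)]),np.hstack([c(im3,265,140),c(im4,182,185)])])[:600])
```

```text
True t14.9 jig [ 21.97 -40.67] z123.81 F [ 0.7 -2.8] 2.1 w40.1
True t19.0 jig [-32.2   -1.77] z123.25 F [0.5 0.3] 0.0 w24.8
rack side t21.1 jig [-145.71  244.29] z259.51 F [-0.3 -0. ] -0.0 w25.5
```

View pics/p2.png

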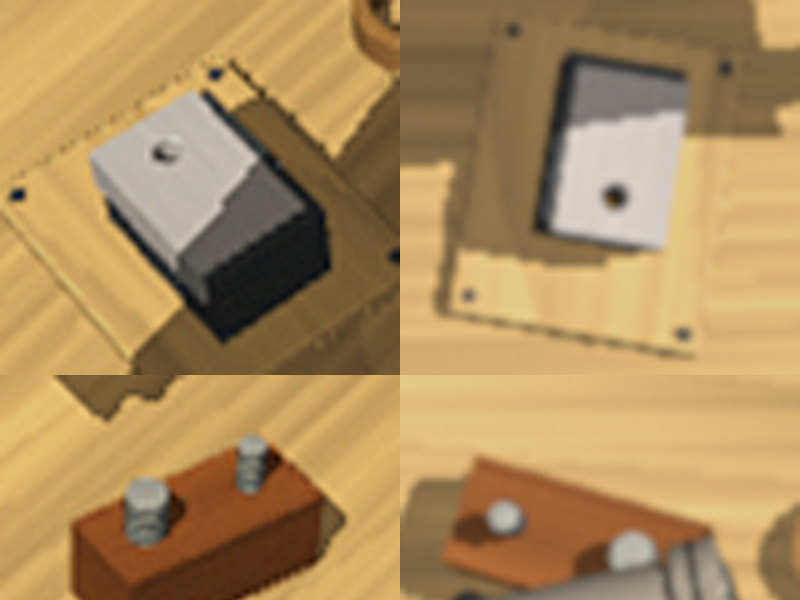

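Panels are square, and both push contacts repeated to within 0.2 mm. The hole is visible through to the bore at top crop (616,197). Next I'll probe the knob along the rack's y with closed fingers, then grasp it along the rack's x.

Run:
```python
from h import *
print("hole top",ray("top",(295+216/5-.4,180+197/5-.4),64),"scene",ray("scene",(187+167/5-.4,205+150/5-.4),64),"contact est",J(.7,-.67,0))
a=-0.31; ux=np.array([np.cos(a),np.sin(a)]); uy=np.array([-ux[1],ux[0]]); K=np.array([497.5,119.3])
Q=lambda x,y,z:[*(K+ux*x+uy*y),z]
set_gripper(0)
P=Q(0,-48,200); env.reach(P,best(P,a)); env.move_l(Q(0,-40,150))
h=env.move_l(Q(0,-15,150),rate=12,f_stop=3)
p=env.read_state()["tool_pos"][:2]-K; yc=p@uy+22; print(h,"probe knob y",yc, "x",p@ux)
rep("")
env.move_l(Q(0,-40,150)); env.move_l(Q(0,-40,190))
```

```text
hole top [ 498.6445979  -169.44198686] scene [ 499.54625823 -166.94620209] contact est [np.float64(497.0592860961387), np.float64(-168.7912642179866), 0]
True probe knob y 0.21782985471340055 x -0.264522776742523
 t25.0 jig [-56.67 260.61] z149.81 F [ 1.4 -1.2] 0.9 w0.4
```

Run:
```python
from h import *
a=-0.31; ux=np.array([np.cos(a),np.sin(a)]); uy=np.array([-ux[1],ux[0]]); K=np.array([497.5,119.3])
Q=lambda x,y,z:[*(K+ux*x+uy*y),z]
set_gripper(50)
env.move_l(Q(0,.2,200)); env.move_l(Q(0,.2,139.5),rate=100,f_stop=8); rep("at pin")
set_gripper(15); rep("gripped")
p=env.read_state()["tool_pos"][:2]-K; print("rack frame tcp",p@ux,p@uy)
env.move_l(Q(0,.2,145),rate=30); rep("up5"); env.move_l(Q(0,.2,225)); rep("up")
o=env.read_state()["orientation"]
P=J(.7,-.67,225); env.reach(P,best(P,YAW)); rep("over bore")
im3=viewer.camera("scene"); im4=viewer.camera("top")
c=lambda im,x,y:cv2.resize(im[y:y+100,x:x+80],None,fx=5,fy=5,interpolation=cv2.INTER_CUBIC)
cv2.imwrite("pics/p3.png",np.hstack([c(im3,187,165),c(im4,295,160)]))
```

```text
at pin t27.8 jig [-53.62 282.32] z139.64 F [0.3 0.4] 0.5 w49.9
gripped t28.3 jig [-54.33 282.37] z139.85 F [-3.1 -0.3] 5.4 w23.6
rack frame tcp -0.5012517753251466 0.09533666450179752
up5 t28.6 jig [-54.2  282.24] z145.11 F [-2.8 -1.4] 0.6 w23.2
up t29.3 jig [-53.98 282.31] z224.64 F [-0.1  0.9] -1.0 w23.7
over bore t30.4 jig [0.51 0.02] z224.51 F [ 0.1 -0.2] -0.3 w23.8
```

View pics/p3.png

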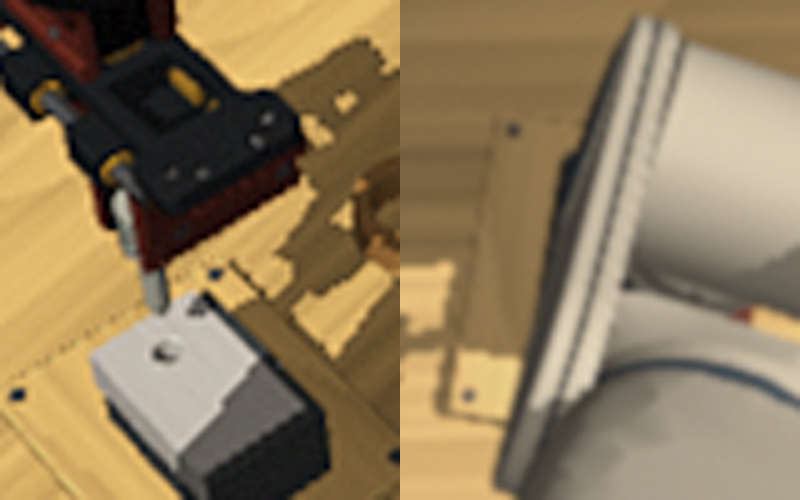

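The grip width is 23.7 mm, so the knob is held. The shank shows below the gripper at crop (155,295), just behind the hole at (167,350). Inserting slowly with force stops.

Run:
```python
from h import *
print("expected shank tip crop px",(proj("scene",J(.7,-.67,95))-[187,165])*5)
env.move_l(J(.7,-.67,200),rate=80); env.hold(.2); rep("pre")
h=env.move_l(J(.7,-.67,158),rate=25,f_stop=5); rep(h)
```

```text
expected shank tip crop px [150.70554803 306.65338456]
pre t31.2 jig [ 0.98 -0.71] z200.40 F [ 0.1 -0.6] -1.4 w23.1
False t33.0 jig [ 0.63 -0.69] z158.04 F [1.9 0.2] -1.1 w23.5
```

Run:
```python
from h import *
h=env.move_l(J(.7,-.67,145),rate=8,f_stop=15); rep(h)
```

```text
True t34.1 jig [ 0.72 -0.71] z148.85 F [-0.8 -0.1] 4.6 w23.2
```

It stopped at z = 148.85, exactly 9 mm above the grasp height in the rack, which is flush. Releasing and checking.

Run:
```python
from h import *
set_gripper(48); rep("open"); env.move_l(J(.7,-.67,240)); 
P=[380,150,330]; env.reach(P,best(P,YAW)); rep("away")
im3=viewer.camera("scene"); im4=viewer.camera("top")
c=lambda im,x,y:cv2.resize(im[y:y+75,x:x+80],None,fx=5,fy=5,interpolation=cv2.INTER_CUBIC)
cv2.imwrite("pics/p4.png",np.vstack([np.hstack([c(im3,187,205),c(im4,295,180)]),np.hstack([c(im3,265,140),c(im4,182,185)])])[:600])
print("expected knob top centre, flush: scene",(proj("scene",J(.7,-.67,94))-[187,205]+.4)*5,"5mm high",(proj("scene",J(.7,-.67,99))-[187,205]+.4)*5,"top",(proj("top",J(.7,-.67,94))-[295,180]+.4)*5+[400,0])
```

```text
open t34.7 jig [ 0.83 -0.67] z148.53 F [-0.5  0.3] 0.5 w48.1
away t36.8 jig [-174.61  289.61] z329.66 F [0.7 1.4] 0.6 w47.6
expected knob top centre, flush: scene [152.96196376 110.01263374] 5mm high [151.6757654  103.19454928] top [622.20328517 193.63260045]
```

View pics/p4.png

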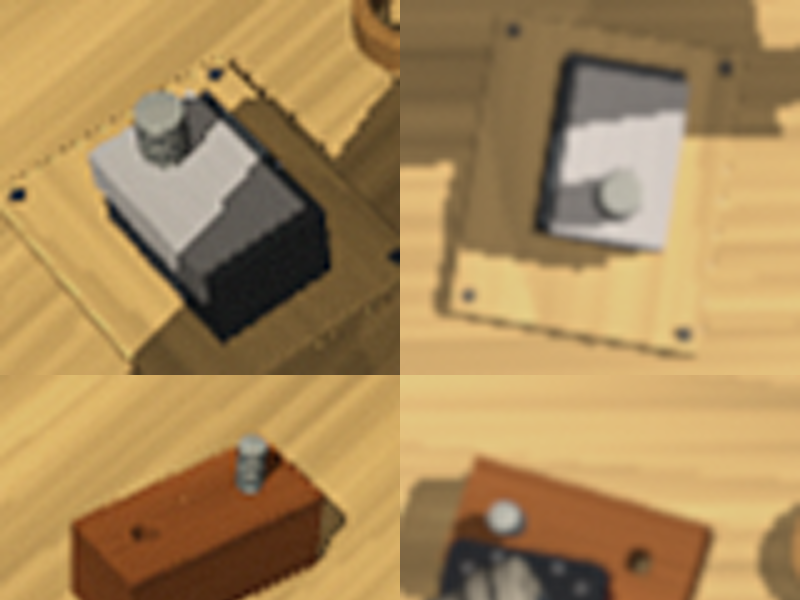

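The knob sits on the top panel at scene crop (158,105) and top crop (619,194). The expected flush position is (153,110) scene, within calibration. Panels are still square and the slim pin hasn't moved. As a last check I'll press lightly on the knob top with closed fingers to confirm it is seated.

Run:
```python
from h import *
set_gripper(0); P=J(.7,-.67,230); env.reach(P,best(P,YAW)); env.move_l(J(.7,-.67,182)); env.hold(.2); rep("pre")
h=env.move_l(J(.7,-.67,170),rate=8,f_stop=3); rep(h)
h=env.move_l(J(.7,-.67,170),rate=8,f_stop=11); rep(h)
env.move_l(J(.7,-.67,240)); P=[380,150,330]; env.reach(P,best(P,YAW)); env.hold(.5); rep("away")
im3=viewer.camera("scene"); im4=viewer.camera("top")
a=cv2.absdiff(im3[205:280,187:267],cv2.resize(cv2.imread("pics/p4.png")[:375,:400],(80,75),interpolation=cv2.INTER_AREA)); print("change vs p4",a.mean(),a.max())
workorder.sign_off()
```

```text
pre t39.8 jig [ 1.33 -0.58] z183.08 F [-0.1 -0.8] 0.1 w0.3
True t40.7 jig [ 0.7  -0.67] z174.34 F [-0.   0.3] 5.4 w0.5
True t41.0 jig [ 0.74 -0.67] z174.34 F [-0.2  0.1] 7.1 w0.6
away t43.4 jig [-174.92  289.82] z329.96 F [ 0.4 -0.5] -0.0 w0.3
change vs p4 1.461111111111111 16
the job is handed in; nothing more can be done
```

The job is handed in at about 43 s of the 72 s allowed. `sign_off` reports no verdict, so what follows rests on my own checks.

**What I did:** I pushed the stack against both stops, twice in y and twice in x, with force stops at 9 and then 11 N. I then took the thick pin from the rack and lowered it through the panels with no contact stop. I pressed it through the catch with a 15 N stop, let go and moved clear.

**What the last checks showed:**
- **Panels:** they look square and tight against both walls in both views, and the push contacts repeated to within about 0.2 mm.
- **Knob height:** pressing stopped at TCP z = 148.85, exactly the flush height. An extra light press on the knob top (11 N stop) made contact at TCP z = 174.34, where a flush knob gives 174. The knob did not move.
- **Bystanders:** the slim pin stands where it was. I did not measure the other bystanders; none was approached.

**Where measurements disagreed:** the camera estimates of the hole were 1.6 to 3.1 mm from the position found by contact. I used the contact position, and the pin went in cleanly there.

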